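Centre the little nitrogen flask on the scale and tare it

ROBOT

A 6-joint arm with a two-finger parallel gripper is mounted at the origin on the work surface. World frame = base frame: x ahead of the robot, y to its left, z up, the work surface at z = 0. Lengths are in m, angles in rad, forces in N, time in s.
With the tool pointing down it reaches from about 0.35 to 0.975 m from the base axis. Payload 4.9 kg.
Tool frame: the origin (TCP) lies on the centre line of the jaws, within the pads' length; the fingertips stand ctrl.nose_length ahead of it and the grasp point (between the pads) lies 2 mm behind it (ctrl.nose_length is the distance from the TCP to the fingertips, in m); z points along the fingers, y is the direction in which the jaws open and shut (so a half turn about z gives the same grasp; the last joint's range is limited). The gripper opens to 85 mm and grips with 20 to 120 N. Pads are 22 mm wide; open, the fingers measure 114 mm over their backs; the gripper's body (76 mm by 85 mm) begins 54 mm behind the grasp point. The pads swing forward as they close: fully open they stand 13 mm farther back than shut.
Start: joints at [1.157, 0.053, 1.613, -0, 1.476, -0.119], TCP at [0.182, 0.598, 0.248] pointing down, gripper open.
Joint ranges: [-3.01, 3.01], [-1.01, 2.22], [0.06, 2.58], [-1.02, 4.17], [0.09, 2.62], [-3.14, 3.14]. Speed limits (rad/s): [2.57, 2.57, 3.14, 3.14, 3.14, 3.14].

INTERFACE

Orientations are given as a rotation vector (axis times angle).
In Python, from station import sensors, get_image, order, ctrl gives the robot as it stands.
- The arm moves only by the tool move_arm, never from a script. Its argument "increments" is a list of rows, each a list of 5 numbers: the shift along the tool's x, y, z in cm, then the turn about the tool's z in degrees, then the finger opening in cm, from 0 to 8.54. In form: [[dx, dy, dz, twist, gripper], ...]. A call has 1 to 5 rows; each row is the pose to reach, as a shift and turn from the pose commanded when the call began, along the tool's axes at that moment; what a row does not reach only later rows make up. A row lasts 1/8 s, in which the tool goes at most 62.5 mm and 10.7 degrees, less where a joint would pass 70% of its speed; a pose out of reach is approached as far as the arm can. A call with a gripper value outside its range is refused whole. The fingers move at their own pace and stop on an object; "newtons" is the grip in N (left out, the last holds). Time passes only in rows, so rows that repeat a pose let the fingers close. It gives the time, the measured TCP pose, the force and the opening at its end, in the units of the state.
- sensors.get_obs(): the state, without advancing time (a new reading comes with each control period).
- get_image(name): name is "scene" or "top" or "wrist"; returns a dict with "image" (400x640x3 uint8, red, green, blue), "K" (3x3 intrinsics, pixels), "D" ([k1, k2, p1, p2, k3] as OpenCV has them; the pictures are not rectified), "R" (3x3) and "t" (3): a world point X has camera coordinates R X + t. Camera axes: x right, y down, z forward; pixel columns grow to the right and rows downward; lengths in m; the calibration is good to about 2 mm. A picture is of the moment at which its call begins. There is no depth.
- order.finish_job(): hands the job in, once; it reports no verdict.
The state is a dict: "t": time; "q": joint angles; "dq": joint speeds; "effort": joint torques, N m; "tool_pos": TCP position; "tool_rot": TCP orientation; "contact_force": force on the tool from outside, world axes, zero at the start; "wrist_torque": the same for the moment, N m; "opening": finger opening in m.
Only numpy, scipy, OpenCV 4.12 (cv2) and the standard library are available. Lean on these libraries where they do the work, as an engineer would, in place of code of your own. Each camera call takes 0.05 s, during which the arm holds its last target.

TASK

The small empty vacuum flask stands off-centre on the round pan of the bench scale: without gripping or lifting it, nudge it with light taps of the fingertips, or of the outside of the fingers, until it stands in the middle of the pan with its foot inside the small etched ring. Do not tip it, knock it hard or let it hang over the edge of the pan. When it stands centred and untouched, press the orange tare key right down and let it up again; leave everything else on the bench where it is.

Things in the scene. Friction and masses are not known exactly. Their poses are not given: they have to be found in the camera images.
- flask: small empty vacuum flask, loose, 0.25 to 0.5 kg, round about its axis, easily tipped: blue foot 32 mm in diameter, 8 mm high; round white belly with a blue band, widest 31 mm up; steel neck 27 mm in diameter from 58 mm up; steel rim 35 mm in diameter at 70 to 75 mm; cork to 88 mm. Origin: centre of the underside of the foot; z axis up through the cork. Only to be pushed from outside.
- flask_belly (a point): point on the flask's axis at the widest part of the belly (62 mm in diameter), 31 mm above its underside. Pushed at this height the flask slides on the smooth pan (friction about 0.3, 0.5 to 2 N); pushed at the rim or cork it tips. A knock of 12 N is too hard. Having the flask between the fingers counts as gripping.
- pan_centre (a point): centre of the top face of the scale's round steel pan, 74 mm above the bench. The pan is a flat disc 120 mm in diameter without a rim, level and rigid, fixed in the episode; two dark circles are etched on it about its centre, 47 mm and 90 mm in diameter.
- scale: bench scale, light grey housing 230 mm (x) by 190 mm (y), 50 mm high, fixed in the episode. Origin: centre of its underside on the bench; x axis from the keys towards the pan. The pan's centre is at x = 45 mm, the tare key at x = -83 mm; between them, at x = -40 mm, a blank display that rises to 62 mm above the bench.
- tare_top (a point): centre of the top face of the orange tare key, 60 mm above the bench when up; the key is 22 mm (scale x) by 28 mm (scale y) and stands 10 mm above the housing; it moves straight down. The flat grey keys beside it do nothing.
- tare (a joint): travel of the tare key: 0 up, 0.005 m right down; a spring returns it. Fully down takes about 5 N; past 3.5 mm it counts as pressed. Pressing it while the flask is more than 10 mm off centre is a fault.
- weight_big: brass calibration weight with a knob, 31 mm in diameter, 48 mm high, standing on the bench beside the scale; leave alone. Origin at the centre of its underside.
- weight_small: brass calibration weight with a knob, 24 mm in diameter, 38 mm high, on the bench beside the scale; leave alone. Origin at the centre of its underside.
- stopper: spare cork stopper, 36 mm in diameter, 34 mm high, on the bench beside the scale; leave alone. Origin at the centre of its underside.
- wash_bottle: white wash bottle with a red cap and spout, 62 mm in diameter, 170 mm high; leave alone. Origin at the centre of its underside.
- wrench: wrench lying on the bench, 180 mm long along its x axis, about 20 mm high; leave alone. Origin at its middle, on the bench.
- tape: roll of tape lying flat, 90 mm in diameter, 24 mm high; leave alone. Origin at the centre of its underside.
- cryo_box: blue-lidded vial box, 137 mm square, 54 mm high; leave alone. Origin at the centre of its underside.
Mind the look-alikes: they are no part of the job. Leave any red look-alike of the flask alone.

How it is judged:
By the outcome, as a careful person would: the job done as asked, in the order asked, and still so for the second after the job is handed in, with the robot touching nothing.
It also fails if it takes over 61 s, if anything falls off the work surface, if the arm or the gripper's body presses on something with over 40 N, if the wrist force passes 120 N, or if a joint passes its speed limit or range.

## Working session

There is one attempt and no reset: what is moved stays moved. The work goes in short steps, Python scripts to look and compute and a tool call to move; the robot and the scene stay as the last step left them, time stands still between calls to the robot, and variables do not carry over. Pictures are saved under pics/ and viewed, and the job is handed in when it is done.

Besides the shell and the picture viewer there is one more tool, called after "Request:" as name(argument=value, ...), one argument or row to a line, values as JSON. move_arm: Moves the arm, as the interface text tells. Its arguments: {"type":"object","properties":{"increments":{"type":"array"},"newtons":{"type":"number"}},"required":["increments"]}

```bash
ls; mkdir -p pics
cat > h.py <<'E'
import numpy as np,cv2
from station import sensors,get_image,order,ctrl
def snap(n,f):
    d=get_image(n); cv2.imwrite(f'pics/{f}.png',d['image'][:,:,::-1]); np.savez(f'pics/{f}.npz',**{k:np.array(v) for k,v in d.items()}); return d
def load(f): return dict(np.load(f'pics/{f}.npz'))
def ray(d,px):
    u=cv2.undistortPoints(np.array([[px]],float),np.array(d['K']),np.array(d['D']))[0,0]
    R=np.array(d['R']);return -R.T@np.array(d['t']), R.T@np.array([u[0],u[1],1.])
def onz(d,px,z):
    c,r=ray(d,px); return c+r*(z-c[2])/r[2]
def proj(d,X):
    R=np.array(d['R']);rv=cv2.Rodrigues(R)[0]
    return cv2.projectPoints(np.array([X],float).reshape(-1,1,3),rv,np.array(d['t'],float),np.array(d['K']),np.array(d['D']))[0][:,0]
def tri(obs):
    A=np.zeros((3,3));b=np.zeros(3)
    for d,px in obs:
        c,r=ray(d,px);r/=np.linalg.norm(r);P=np.eye(3)-np.outer(r,r);A+=P;b+=P@c
    return np.linalg.solve(A,b)
E
python3 - <<'E'
from h import *
for n in("scene","top","wrist"):
    d=snap(n,n+'0'); print(n,-np.array(d['R']).T@d['t'])
print(sensors.get_obs()); print(ctrl.nose_length)
E
```

```text
pics
scene [ 1.12468628 -0.64223808  0.68540614]
top [0.31676857 0.00810443 1.37382251]
wrist [0.10337891 0.62153348 0.37220426]
{'t': 0.15, 'q': array([ 1.15700045e+00,  5.32282136e-02,  1.61398549e+00, -1.69052162e-05,
        1.47599120e+00, -1.19003052e-01]), 'dq': array([ 0.00020653, -0.00024469, -0.00439032,  0.00024903,  0.00334173,
       -0.00067418]), 'effort': array([ 5.57370859e-04, -3.94238162e+01, -3.70722842e+01, -1.35789533e-04,
        4.59177856e-03, -1.81805854e-05]), 'tool_pos': array([0.18140788, 0.59761298, 0.24732703]), 'tool_rot': array([-4.61321988e-01, -3.10712339e+00,  2.44982874e-03]), 'contact_force': array([-0.5270301 ,  0.78864569, -0.08470203]), 'wrist_torque': array([-0.0071008 ,  0.00966762,  0.0706287 ]), 'opening': 0.08554455028728283}
0.017
```

View pics/scene0.png

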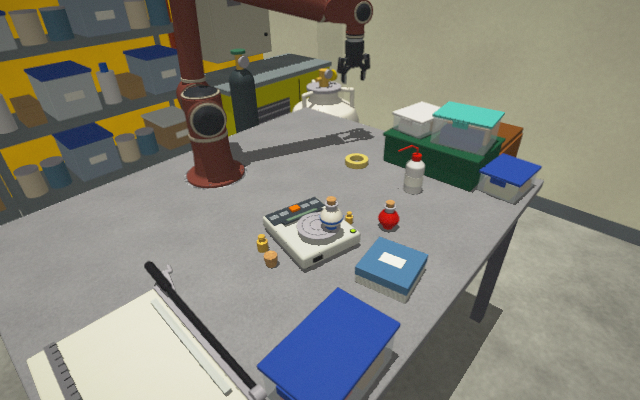

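View pics/top0.png

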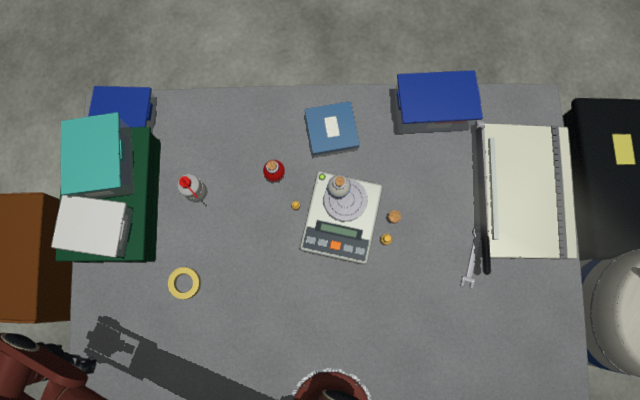

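View pics/wrist0.png

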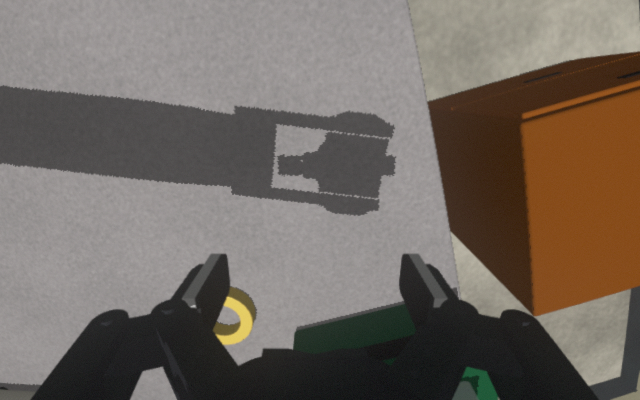

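The white-bodied flask with the cork stands on the pan at top (340,186) and scene (331,214). Things that could be taken for it are the red look-alike at top (274,171) / scene (389,216), the wash bottle at top (190,187), and the spare cork at top (394,216). I choose the flask on the pan and check it in close crops.

Run:
```python
from h import *
a=cv2.imread('pics/top0.png')[160:275,280:410]; b=cv2.imread('pics/scene0.png')[185:270,250:370]
cv2.imwrite('pics/c1.png',cv2.resize(a,None,fx=5,fy=5,interpolation=cv2.INTER_CUBIC))
cv2.imwrite('pics/c2.png',cv2.resize(b,None,fx=6,fy=6,interpolation=cv2.INTER_CUBIC))
```

```text
(no output)
```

View pics/c1.png

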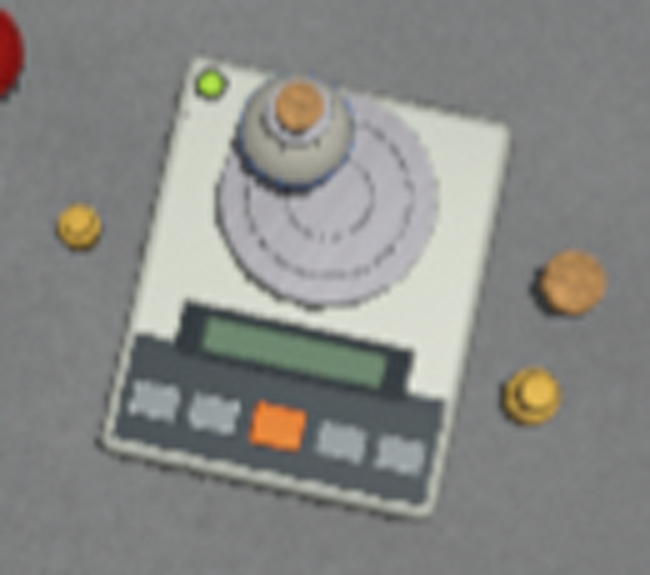

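View pics/c2.png

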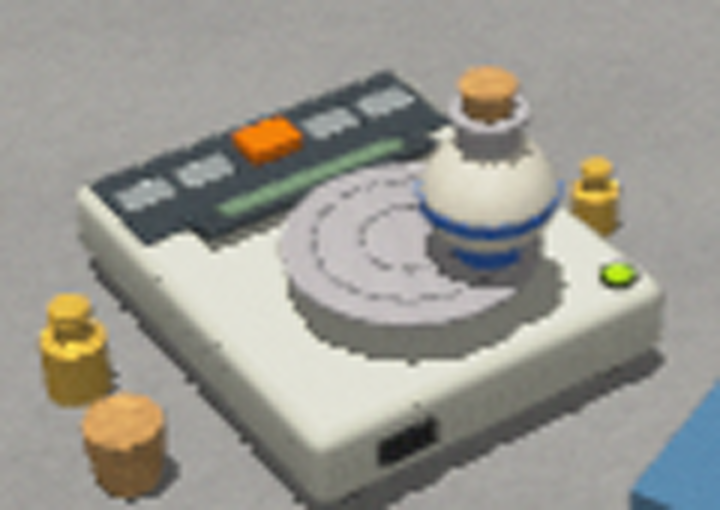

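Both crops show the chosen flask, a white belly with a blue band, cork and blue foot, on the left and far part of the pan. I'll measure it now.

Run:
```python
from h import *
T=load('top0');S=load('scene0')
def comps(d,lo,hi,box,mn=8):
    hsv=cv2.cvtColor(d['image'],cv2.COLOR_RGB2HSV);m=cv2.inRange(hsv,lo,hi)
    k=np.zeros_like(m);x0,y0,x1,y1=box;k[y0:y1,x0:x1]=1;m*=k
    n,l,s,c=cv2.connectedComponentsWithStats(m); return [(c[i].round(2),s[i][:4],s[i][4]) for i in range(1,n) if s[i][4]>=mn]
for nm,d,b in(('T',T,(295,160,390,270)),('S',S,(260,190,365,270))):
    print(nm,'orange');[print(x) for x in comps(d,(5,230,200),(20,255,255),b)]
    print('cork');[print(x) for x in comps(d,(5,90,90),(20,200,255),b)]
    print('green');[print(x) for x in comps(d,(35,180,120),(50,255,255),b,4)]
    print('blue');[print(x) for x in comps(d,(105,90,40),(125,255,255),b,4)]
for nm,d in(('T',T),('S',S)):
    print(nm, d['K'][0,0])
# top: pan lower arc points and housing corners (crop coords)
def cp(x,y): return (x/5+280-.4,y/5+160-.4)
```

```text
T orange
cork
(array([339.09, 180.94]), array([335, 177,   9,   9], dtype=int32), np.int32(66))
(array([388.7, 216. ]), array([388, 213,   2,   7], dtype=int32), np.int32(10))
(array([334.92, 244.79]), array([330, 240,  11,  10], dtype=int32), np.int32(91))
(array([385.93, 242.67]), array([382, 240,   8,   5], dtype=int32), np.int32(15))
green
blue
S orange
(array([294.26, 207.09]), array([290, 205,  10,   5], dtype=int32), np.int32(34))
cork
(array([330.88, 199.88]), array([327, 196,   9,   9], dtype=int32), np.int32(67))
(array([269.98, 257.92]), array([262, 248,  15,  20], dtype=int32), np.int32(199))
green
(array([352.44, 230.33]), array([351, 229,   4,   3], dtype=int32), np.int32(9))
blue
(array([330.38, 222.28]), array([320, 218,  23,   7], dtype=int32), np.int32(40))
(array([331.  , 227.76]), array([326, 227,  11,   3], dtype=int32), np.int32(25))
T 483.3492054288967
S 372.17011637097846
```

Run:
```python
from h import *
T=load('top0');S=load('scene0')
c=tri([(T,(339.1,180.9)),(S,(331,198.5))]);print('cork top',c.round(4))
k=tri([(T,(334.9,244.8)),(S,(294.3,207.1))]);print('tare',k.round(4))
# pan mask: purplish pixels
for nm,d,b in(('T',T,(318,170,372,225)),('S',S,(290,205,345,250))):
    im=d['image'].astype(int);m=((im[...,2]-im[...,1])>=3)&(im.sum(2)>330)
    q=np.zeros(m.shape,bool);x0,y0,x1,y1=b;q[y0:y1,x0:x1]=1;m=(m&q).astype(np.uint8)
    n,l,s,cc=cv2.connectedComponentsWithStats(m);i=1+np.argmax(s[1:,4]);cn,_=cv2.findContours((l==i).astype(np.uint8),0,1)
    h=cv2.convexHull(max(cn,key=len))[:,0]; print(nm,s[i],len(h))
    P=np.array([onz(d,p,0.074)[:2] for p in h.astype(float)])
    # circle fit with r=.06: robust
    from scipy.optimize import least_squares
    f=least_squares(lambda v:np.hypot(P[:,0]-v[0],P[:,1]-v[1])-v[2],[*P.mean(0),.06],loss='soft_l1',f_scale=.001);print(f.x.round(4),(f.fun*1e3).round(1))
    v=im.copy().astype(np.uint8)[y0:y1,x0:x1,::-1];o=cv2.resize(v,None,fx=6,fy=6)
    a=np.linspace(0,6.28,60)
    for r in(.06,.0235,.045):
      for p in proj(d,np.c_[f.x[0]+r*np.cos(a),f.x[1]+r*np.sin(a),a*0+.074]): cv2.circle(o,tuple(int(t) for t in ((p-[x0,y0]+.5)*6)),1,(0,0,255),-1)
    cv2.imwrite(f'pics/pan{nm}.png',o)
print('foot check px',proj(T,[*c[:2],.074]),proj(S,[*c[:2],.074]))
print('scale dirs', k)
```

```text
cork top [ 0.604  -0.0352  0.161 ]
tare [ 0.4495 -0.0223  0.0581]
T [ 324  179   43   42 1058] 25
[ 0.5723 -0.0535  0.0582] [ 0.3  0.1  0.   0.1  0.4 -0.2  0.   0.1 -0.1 -0.5 -0.1 -0.3 -0.4  0.3
  0.8  0.3 -0.   0.1  0.2 -0.3 -0.2 -0.1 -0.  -0.2 -0.3]
S [318 214   4  10  17] 7
[0.6151 0.0404 0.0929] [-0.3  2.2  0.4  0.5  0.6 -5.2 -2. ]
foot check px [[337.96015727 187.98868048]] [[330.65160967 225.51276443]]
scale dirs [ 0.44948625 -0.02234211  0.05806276]
```

View pics/panT.png

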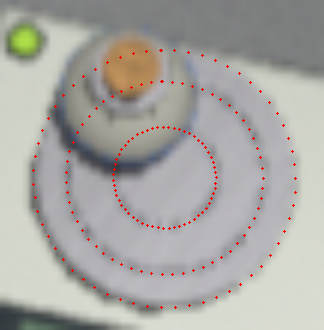

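View pics/panS.png

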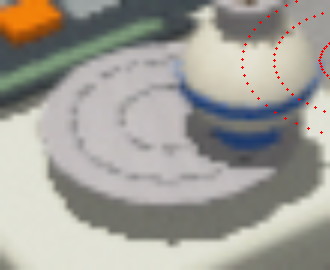

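Request:
move_arm(
  increments=[
    [-3,-1.8,0,0,8.5],
    [-7.5,-4.5,0,2,8.5],
    [-12.5,-7.5,0,4,8.5],
    [-17.5,-10.5,0,5,8.5],
    [-22,-13,0,5,8.5],
  ],
)

```text
t: 0.78
tool_pos: [0.3552, 0.408, 0.248]
tool_rot: [-0.597, -3.084, 0.0]
contact_force: [-0.1, 0.0, -0.7]
opening: 0.085
```

```bash
cat >> h.py <<'E'
def togo(x,y,z,yaw):
    "increments in tool axes to TCP target; yaw = world angle of tool y, deg"
    o=sensors.get_obs();R=cv2.Rodrigues(np.array(o['tool_rot']))[0]
    d=R.T@(np.array([x,y,z])-o['tool_pos'])*100
    cur=np.degrees(np.arctan2(R[1,1],R[0,1]));tw=(cur-yaw+180)%360-180
    print('t',round(o['t'],2),'pos',o['tool_pos'].round(4),'yawY',round(cur,1),'F',np.array(o['contact_force']).round(2),'| go',d.round(2),'twist',round(tw,1))
E
python3 -c "
from h import *
togo(.70,.03,.248,30)"
```

```text
t 0.78 pos [0.3552 0.408  0.248 ] yawY 68.1 F [-0.06  0.   -0.72] | go [-46.09 -22.2    0.  ] twist 38.1
```

Request:
move_arm(
  increments=[
    [-4,-2,0,4,8.5],
    [-9,-4.5,0,12,8.5],
    [-14,-7,0,20,8.5],
    [-19,-9.5,0,28,8.5],
    [-24,-12,0,36,8.5],
  ],
)

```text
t: 1.4
tool_pos: [0.5331, 0.2073, 0.2481]
tool_rot: [-1.527, -2.745, -0.0]
contact_force: [-0.9, 0.8, -0.6]
opening: 0.0851
```

```bash
python3 -c "
from h import *
togo(.70,.03,.248,30)"
```

```text
t 1.4 pos [0.5331 0.2073 0.2481] yawY 31.8 F [-0.89  0.85 -0.61] | go [-23.87   4.82   0.  ] twist 1.8
```

Request:
move_arm(
  increments=[
    [-5,1,0,1.8,8.5],
    [-10.5,2,0,1.8,8.5],
    [-16,3.2,0,1.8,8.5],
    [-21,4.2,0,1.8,8.5],
    [-23.9,4.8,0,1.8,8.5],
  ],
)

```text
t: 2.02
tool_pos: [0.701, 0.0297, 0.2474]
tool_rot: [-1.565, -2.723, 0.001]
contact_force: [0.6, 0.7, -0.9]
opening: 0.0854
```

```bash
python3 -c "
from h import *
snap('wrist','w1');snap('scene','s1')
togo(.70,.03,.248,30)"
```

```text
t 2.12 pos [0.7012 0.0292 0.2471] yawY 30.1 F [0.23 0.57 0.59] | go [ 0.12 -0.06 -0.09] twist 0.1
```

View pics/w1.png

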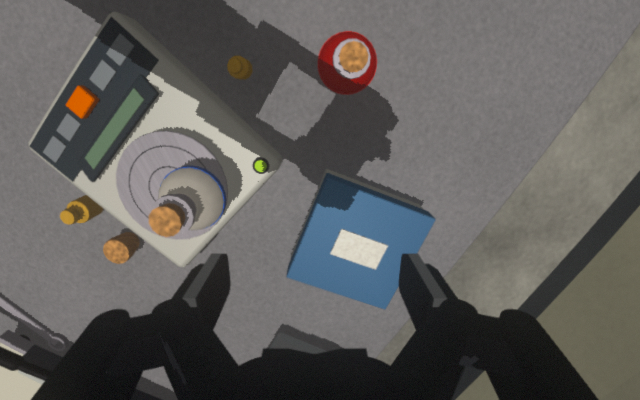

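View pics/s1.png

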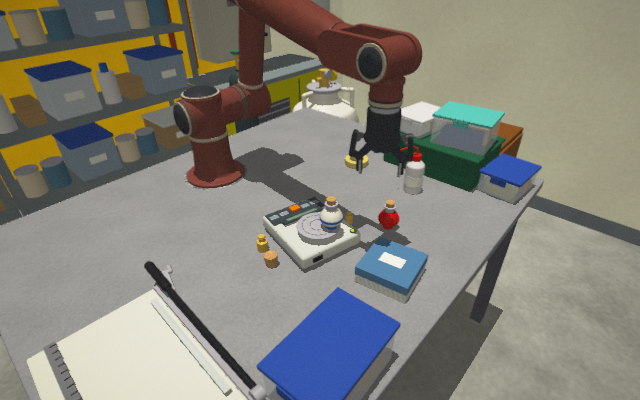

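```bash
python3 -c "
from h import *
a=cv2.imread('pics/s1.png')[90:190,330:440]
cv2.imwrite('pics/c3.png',cv2.resize(a,None,fx=6,fy=6,interpolation=cv2.INTER_CUBIC))
S=load('s1')
o=sensors.get_obs();R=cv2.Rodrigues(np.array(o['tool_rot']))[0]
for y in(-.0425,-.057,.057):
  for z in(.017,.004,-.056): print(y,z,((proj(S,o['tool_pos']+R@np.array([0,y,z]))[0]-[330,90])*6).round())
W=load('w1')
# triangulate cork with wrist+scene+top
c,T=None,load('top0')
w=(165,221)
print(tri([(W,w),(S,(331,198.5))]),tri([(W,w),(T,(339.1,180.9))]),tri([(W,w),(T,(339.1,180.9)),(S,(331,198.5))]))
print('tare W at .06',onz(W,(81,101.5),.06))
print('pan circles',proj(W,[.572,-.0535,.074]))
"
```

```text
-0.0425 0.017 [185. 519.]
-0.0425 0.004 [187. 491.]
-0.0425 -0.056 [194. 356.]
-0.057 0.017 [150. 515.]
-0.057 0.004 [151. 488.]
-0.057 -0.056 [157. 353.]
0.057 0.017 [433. 542.]
0.057 0.004 [437. 513.]
0.057 -0.056 [454. 377.]
[ 0.60568047 -0.03577488  0.16215488] [ 0.60447346 -0.03641509  0.15986556] [ 0.60466301 -0.03568191  0.16139496]
tare W at .06 [ 0.45262953 -0.02208211  0.06      ]
pan circles [[168.51978088 186.38441593]]
```

View pics/c3.png

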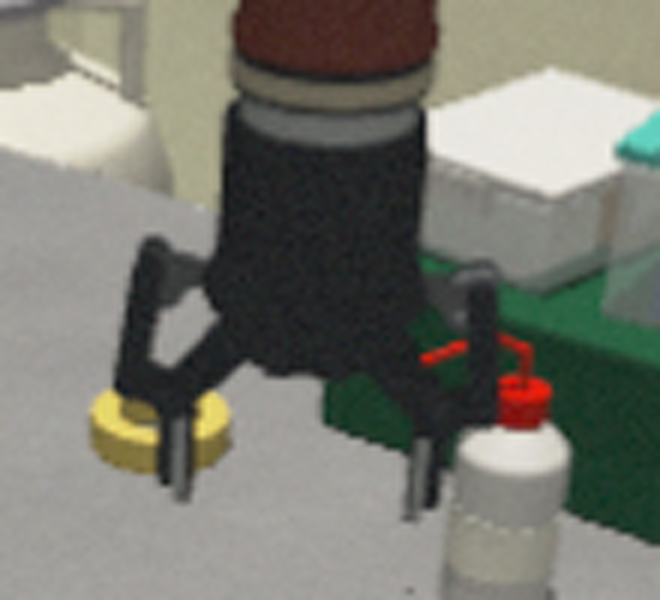

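```bash
cat >> h.py <<'E'
from scipy.optimize import least_squares
def pan(f,box,z=.074,inc=None):
    d=load(f);im=d['image'].astype(int);m=((im[...,2]-im[...,1])>=3)&(im.sum(2)>200)
    q=np.zeros(m.shape,bool);x0,y0,x1,y1=box;q[y0:y1,x0:x1]=1;m=(m&q).astype(np.uint8)
    m=cv2.morphologyEx(m,cv2.MORPH_OPEN,np.ones((3,3),np.uint8))
    n,l,s,cc=cv2.connectedComponentsWithStats(m);i=1+np.argmax(s[1:,4]);cn,_=cv2.findContours((l==i).astype(np.uint8),0,1)
    h=cv2.convexHull(max(cn,key=len))[:,0]
    P=np.array([onz(d,p,z)[:2] for p in h.astype(float)])
    g=least_squares(lambda v:np.hypot(P[:,0]-v[0],P[:,1]-v[1])-v[2],[*P.mean(0),.06],loss='soft_l1',f_scale=.0007)
    print(f,'pan',g.x.round(4),'res mm',(g.fun*1e3).round(1)); return g.x
def overlay(f,c,box,name,fx,z=.074,rs=(.06,.045,.0235),ex=[]):
    d=load(f);x0,y0,x1,y1=box;o=cv2.resize(d['image'][y0:y1,x0:x1,::-1],None,fx=fx,fy=fx,interpolation=cv2.INTER_CUBIC);a=np.linspace(0,6.28,90)
    for (cx,cy,zz,r) in [(c[0],c[1],z,r) for r in rs]+list(ex):
        for p in proj(d,np.c_[cx+r*np.cos(a),cy+r*np.sin(a),a*0+zz]): cv2.circle(o,tuple(int(t) for t in ((p-[x0,y0]+.5)*fx)),1,(0,0,255),-1)
    cv2.imwrite(f'pics/{name}.png',o)
E
python3 -c "
from h import *
print(sensors.get_obs()['q'].round(2))
c=pan('w1',(105,120,240,250))
overlay('w1',c,(40,60,290,270),'ov1',3,ex=[(.6047,-.0357,.162,.011),(.6047,-.0357,.074,.016),(.6047,-.0357,.105,.031)])
"
```

```text
[-0.06  0.23  1.42 -0.    1.49 -0.59]
w1 pan [ 0.5636 -0.0313  0.017 ] res mm [ 1.7 -0.2 -0.2  0.1  1.1 -0.8 -3.   0.3]
```

View pics/ov1.png

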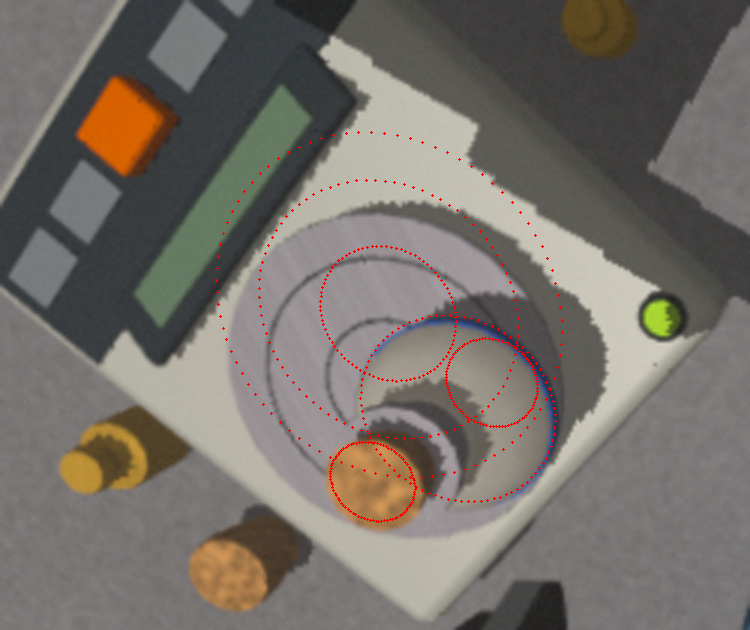

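```bash
cat >> h.py <<'E'
def circ(f,pts,z,r):
    d=load(f);P=np.array([onz(d,p,z)[:2] for p in pts])
    g=least_squares(lambda v:np.hypot(P[:,0]-v[0],P[:,1]-v[1])-r,P.mean(0))
    g2=least_squares(lambda v:np.hypot(P[:,0]-v[0],P[:,1]-v[1])-v[2],[*P.mean(0),r])
    print(f,'circle',g.x.round(4),(g.fun*1e3).round(1),'free',g2.x.round(4)); return g.x
E
python3 -c "
from h import *
cv=lambda L:[((x+.5)/3+40-.5,(y+.5)/3+60-.5) for x,y in L]
c=circ('w1',cv([(229,340),(375,213),(505,280),(300,495),(420,536),(258,435),(280,250)]),.074,.06)
c2=circ('w1',cv([(268,365),(285,430),(375,258),(305,290),(450,275)]),.074,.045)
overlay('w1',(c+c2)/2,(40,60,290,270),'ov2',3,ex=[(.6047,-.0357,.074,.016),(.6047,-.0357,.105,.031)])
"
```

```text
w1 circle [ 0.5763 -0.0538] [ 0.6  0.1 -3.5 -0.  -2.2 -2.5 -1.2] free [ 0.5747 -0.054   0.0582]
w1 circle [ 0.5757 -0.0543] [ 0.5  1.1  0.2 -1.4  1.4] free [ 0.5789 -0.0554  0.0476]
```

View pics/ov2.png

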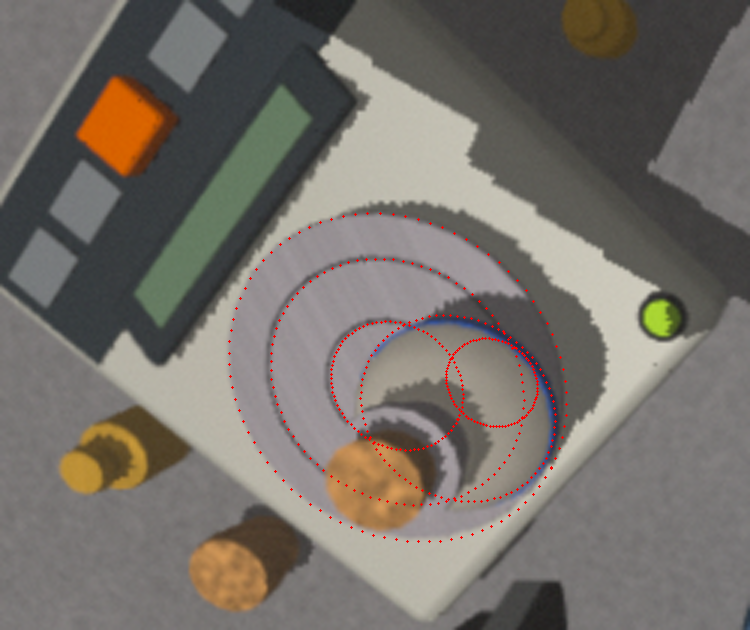

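```bash
python3 -c "
from h import *
togo(.657,-.004,.248,121)"
```

```text
t 2.12 pos [0.7012 0.0292 0.2471] yawY 30.1 F [0.23 0.57 0.59] | go [-0.66 -5.49 -0.08] twist -90.9
```

Request:
move_arm(
  increments=[
    [-0.1,-1,0,-10,0],
    [-0.2,-2,0,-20,0],
    [-0.4,-3,0,-30,0],
    [-0.6,-4.5,0,-40,0],
    [-0.7,-5.5,0,-50,0],
  ],
  newtons=20,
)

```text
t: 2.75
tool_pos: [0.6549, -0.0013, 0.248]
tool_rot: [-0.255, -3.13, -0.0]
contact_force: [-0.3, -0.4, -0.7]
opening: -0.0
```

Request:
move_arm(
  increments=[
    [0,0,0,-10,0],
    [0,0,0,-20,0],
    [0,0,0,-30,0],
    [0,0,0,-40.9,0],
    [0,0,0,-40.9,0],
  ],
)

```text
t: 3.38
tool_pos: [0.6554, -0.0011, 0.248]
tool_rot: [0.843, -3.026, -0.001]
contact_force: [0.3, 0.3, -0.8]
opening: -0.0002
```

```bash
python3 -c "
from h import *
togo(.657,-.004,.114,121);print(sensors.get_obs()['opening'])
snap('wrist','w2');c=(.574,-.054)
overlay('w2',c,(120,0,520,290),'ov3',2,ex=[(.6047,-.0357,.162,.011),(.6047,-.0357,.105,.031)])"
```

```text
t 3.38 pos [ 0.6554 -0.0011  0.248 ] yawY 121.1 F [ 0.32  0.3  -0.84] | go [ 1.00e-02 -3.40e-01  1.34e+01] twist 0.1
-0.0001557976294922218
```

View pics/ov3.png

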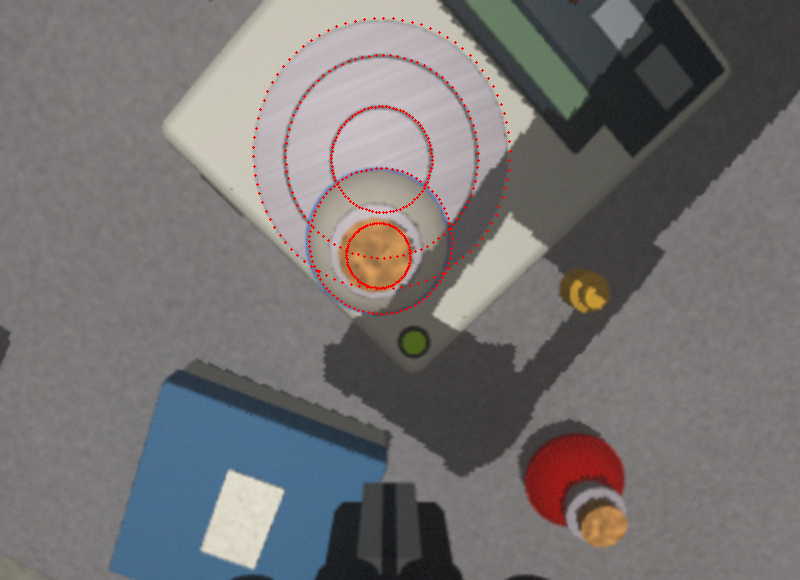

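Request:
move_arm(
  increments=[
    [0,-0.3,2,0,0],
    [0,-0.3,5.5,0,0],
    [0,-0.3,9,0,0],
    [0,-0.3,12,0,0],
    [0,-0.3,13.4,0,0],
  ],
)

```text
t: 4.05
tool_pos: [0.6555, -0.0042, 0.1102]
tool_rot: [0.842, -3.021, -0.003]
contact_force: [-0.6, -0.3, 0.4]
opening: 0.0002
```

```bash
python3 -c "
from h import *
togo(.657,-.004,.114,121);snap('wrist','w3');snap('scene','s3')
overlay('w3',(.574,-.054),(150,0,490,300),'ov4',2,ex=[(.6047,-.0357,.162,.011),(.6047,-.0357,.105,.031)])
a=cv2.imread('pics/s3.png')[120:270,260:400]
cv2.imwrite('pics/c4.png',cv2.resize(a,None,fx=4,fy=4,interpolation=cv2.INTER_CUBIC))
"
```

```text
t 4.05 pos [ 0.6555 -0.0042  0.1102] yawY 121.1 F [-0.6  -0.32  0.44] | go [-0.14 -0.06 -0.38] twist 0.1
```

View pics/ov4.png

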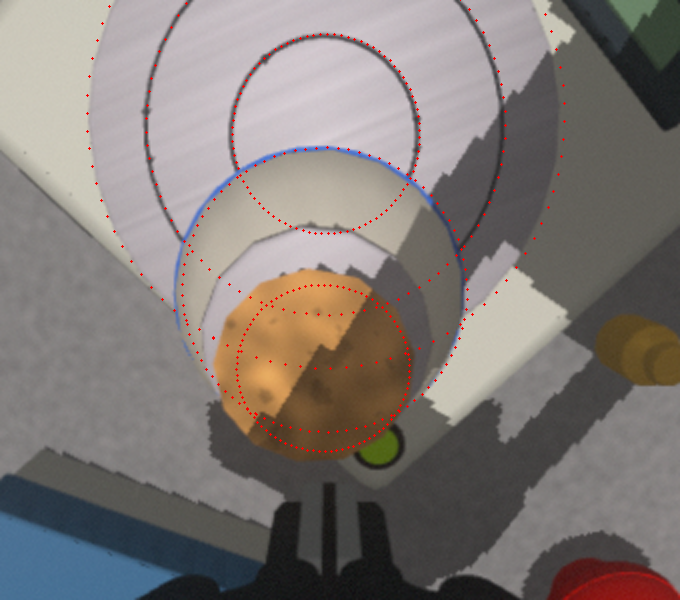

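View pics/c4.png

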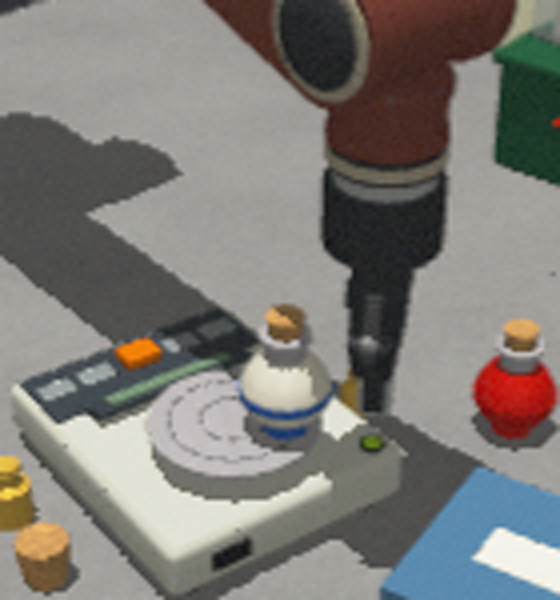

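Request:
move_arm(
  increments=[
    [0,0,0,0,0],
    [0,0,0,0,0],
  ],
)

```text
t: 4.4
tool_pos: [0.6587, -0.0045, 0.1162]
tool_rot: [-0.844, 3.023, -0.002]
contact_force: [-0.8, 0.3, 0.0]
opening: 0.0001
```

```bash
python3 -c "
from h import *
togo(.657,-.004,.114,121);snap('wrist','w4')
overlay('w4',(.574,-.054),(150,0,490,300),'ov5',2,ex=[(.6047,-.0357,.162,.011),(.6047,-.0357,.105,.031)])
"
```

```text
t 4.4 pos [ 0.6587 -0.0045  0.1162] yawY 121.2 F [-0.76  0.29  0.02] | go [0.12 0.14 0.22] twist 0.2
```

View pics/ov5.png

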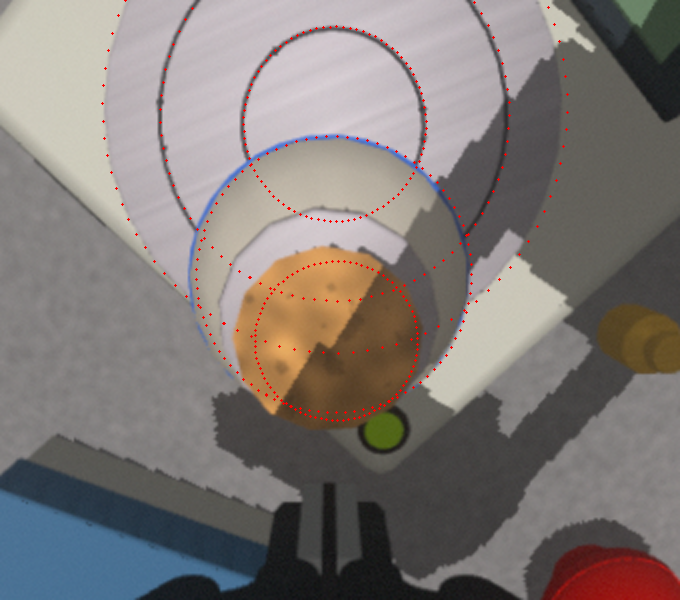

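Request:
move_arm(
  increments=[
    [0.2,0,0.1,0,0],
    [0.5,0,0.1,0,0],
    [0.8,0,0.1,0,0],
    [1.1,0,0.1,0,0],
    [1.4,0,0.1,0,0],
  ],
)

```text
t: 5.08
tool_pos: [0.6454, -0.0118, 0.1133]
tool_rot: [0.845, -3.026, 0.0]
contact_force: [0.4, 0.5, 0.4]
opening: 0.0002
```

Request:
move_arm(
  increments=[
    [0.1,0,0,0,0],
    [0.25,0,0,0,0],
    [0.4,0,0,0,0],
    [0.55,0,0,0,0],
    [0.7,0,0,0,0],
  ],
)

```text
t: 5.7
tool_pos: [0.6398, -0.0152, 0.1134]
tool_rot: [-0.845, 3.025, 0.0]
contact_force: [0.1, 0.3, 0.7]
opening: -0.0005
```

```bash
python3 -c "
from h import *
togo(.574+.036,-.054+.0216,.114,121);snap('wrist','w5')
overlay('w5',(.574,-.054),(150,0,490,300),'ov6',2,ex=[(.6047,-.0357,.162,.011),(.6047,-.0357,.105,.031)])
"
```

```text
t 5.7 pos [ 0.6398 -0.0152  0.1134] yawY 121.2 F [0.15 0.28 0.66] | go [ 3.44  0.07 -0.06] twist 0.2
```

View pics/ov6.png

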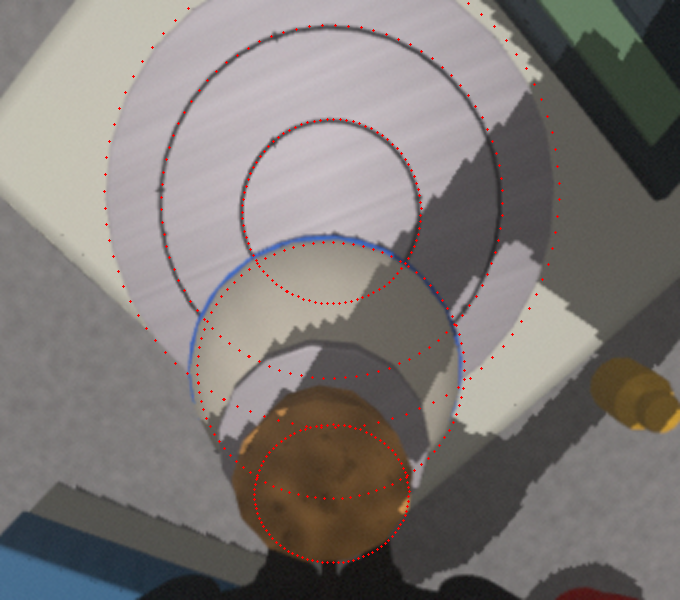

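Request:
move_arm(
  increments=[
    [0.15,0,0,0,0],
    [0.35,0,0,0,0],
    [0.6,0,0,0,0],
    [0.85,0,0,0,0],
    [1.1,0,0,0,0],
  ],
)

```text
t: 6.38
tool_pos: [0.6301, -0.0211, 0.1134]
tool_rot: [-0.845, 3.026, -0.0]
contact_force: [1.0, 0.7, -0.0]
opening: 0.0001
```

```bash
python3 -c "
from h import *
togo(.574+.036,-.054+.0216,.114,121);snap('wrist','w6');snap('scene','s6')
c=np.array(sensors.get_obs()['tool_pos'])[:2]-.0425*np.array([np.cos(.541),np.sin(.541)]);print(c)
overlay('w6',(.574,-.054),(150,0,490,300),'ov7',2,ex=[(*c,.162,.011),(*c,.105,.031)])
a=cv2.imread('pics/s6.png')[120:270,260:400]
cv2.imwrite('pics/c6.png',cv2.resize(a,None,fx=4,fy=4,interpolation=cv2.INTER_CUBIC))
"
```

```text
t 6.38 pos [ 0.6301 -0.0211  0.1134] yawY 121.2 F [ 0.99  0.71 -0.03] | go [ 2.3   0.08 -0.06] twist 0.2
[ 0.59346505 -0.04310844]
```

View pics/ov7.png

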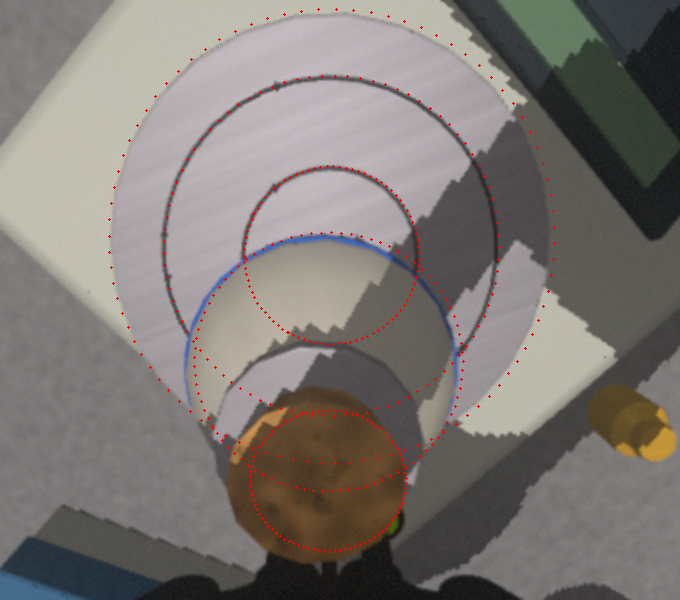

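View pics/c6.png

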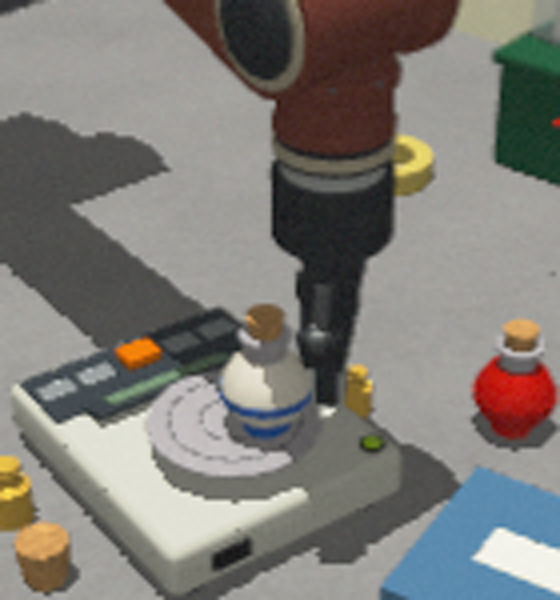

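Request:
move_arm(
  increments=[
    [0.15,0,0,0,0],
    [0.4,0,0,0,0],
    [0.65,0,0,0,0],
    [0.9,0,0,0,0],
    [1.15,0,0,0,0],
  ],
)

```text
t: 7.1
tool_pos: [0.6202, -0.0271, 0.1133]
tool_rot: [-0.845, 3.026, -0.0]
contact_force: [0.8, 0.8, -0.4]
opening: -0.0
```

Request:
move_arm(
  increments=[
    [0.2,0,0,0,0],
    [0.35,0,0,0,0],
    [0.5,0,0,0,0],
    [0.65,0,0,0,0],
    [0.75,0,0,0,0],
  ],
)

```text
t: 7.72
tool_pos: [0.6139, -0.0309, 0.1133]
tool_rot: [0.845, -3.026, -0.0]
contact_force: [0.9, 1.7, -0.3]
opening: 0.0003
```

```bash
python3 -c "
from h import *
togo(.574+.036,-.054+.0216,.114,121);snap('wrist','w7');snap('scene','s7')
c=np.array(sensors.get_obs()['tool_pos'])[:2]-.0425*np.array([np.cos(.541),np.sin(.541)]);print(c)
overlay('w7',(.574,-.054),(150,0,490,300),'ov8',2,ex=[(*c,.162,.011),(*c,.105,.031)])
a=cv2.imread('pics/s7.png')[120:270,260:400]
cv2.imwrite('pics/c7.png',cv2.resize(a,None,fx=4,fy=4,interpolation=cv2.INTER_CUBIC))
"
```

```text
t 7.72 pos [ 0.6139 -0.0309  0.1133] yawY 121.2 F [ 0.89  1.68 -0.26] | go [ 0.41  0.07 -0.07] twist 0.2
[ 0.57739876 -0.0528148 ]
```

View pics/ov8.png

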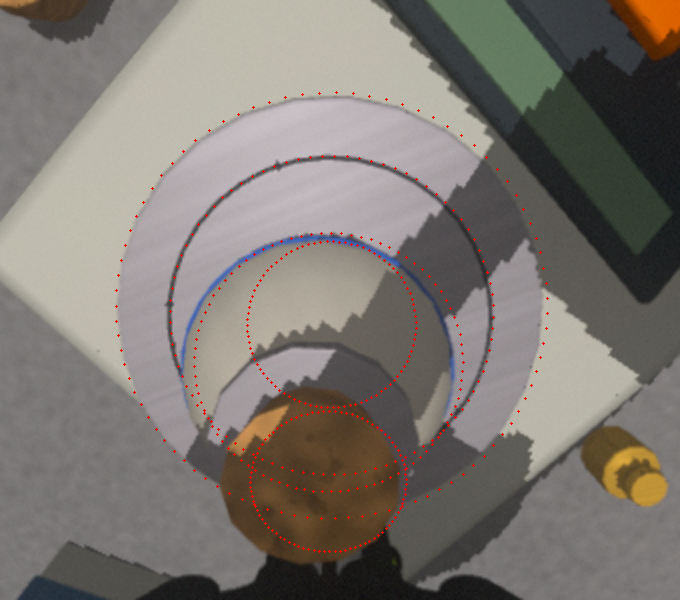

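View pics/c7.png

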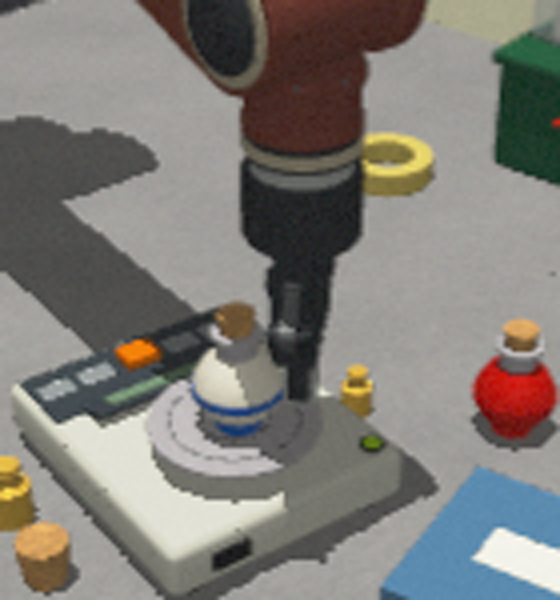

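Request:
move_arm(
  increments=[
    [0.1,0,0,0,0],
    [0.2,0,0,0,0],
    [0.3,0,0,0,0],
    [0.35,0,0,0,0],
    [0.35,0,0,0,0],
  ],
)

```text
t: 8.45
tool_pos: [0.6109, -0.0327, 0.1133]
tool_rot: [0.845, -3.026, 0.0]
contact_force: [1.7, 0.8, -0.1]
opening: 0.0
```

Request:
move_arm(
  increments=[
    [-0.3,0,0,0,0],
    [-1,0,0,0,0],
    [-2,0,0,0,0],
    [-3.5,0,0,0,0],
    [-5,0,0,0,0],
  ],
)

```text
t: 9.07
tool_pos: [0.6548, -0.0061, 0.1133]
tool_rot: [-0.845, 3.025, -0.0]
contact_force: [-0.6, 0.5, -0.6]
opening: 0.0001
```

Request:
move_arm(
  increments=[
    [-1,0,-1,0,0],
    [-2,0,-3,0,0],
    [-3,0,-6,0,0],
    [-3,0,-8,0,0],
    [-3,0,-8,0,0],
  ],
)

```text
t: 9.7
tool_pos: [0.6808, 0.0086, 0.1969]
tool_rot: [-0.844, 3.021, -0.003]
contact_force: [0.4, 0.2, 0.2]
opening: -0.0001
```

```bash
python3 -c "
from h import *
togo(.574+.036,-.054+.0216,.114,121);snap('wrist','w8');snap('scene','s8');snap('top','t8')
overlay('w8',(.574,-.054),(150,0,490,300),'ov9',2,ex=[(.574,-.054,.162,.011),(.574,-.054,.105,.031)])
overlay('s8',(.574,-.054),(270,190,370,270),'ov10',6,ex=[(.574,-.054,.162,.011),(.574,-.054,.105,.031)])
"
```

```text
t 9.7 pos [0.6808 0.0086 0.1969] yawY 121.2 F [0.38 0.18 0.19] | go [8.22 0.19 8.26] twist 0.2
```

View pics/ov9.png

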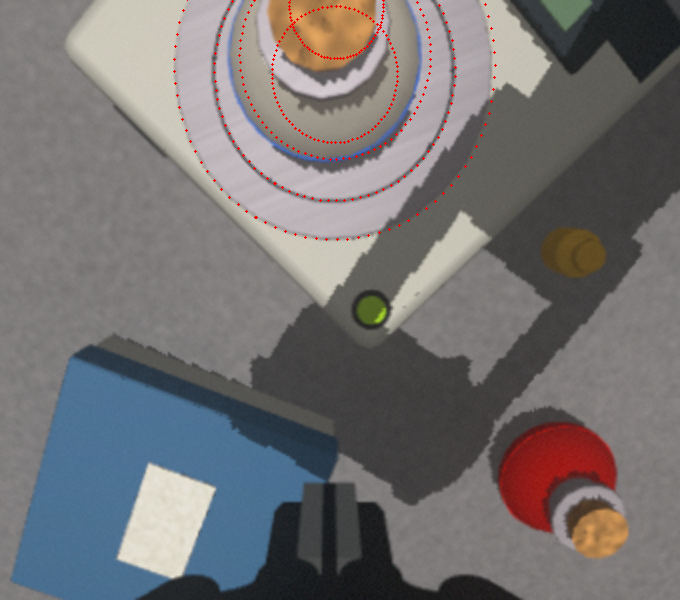

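View pics/ov10.png

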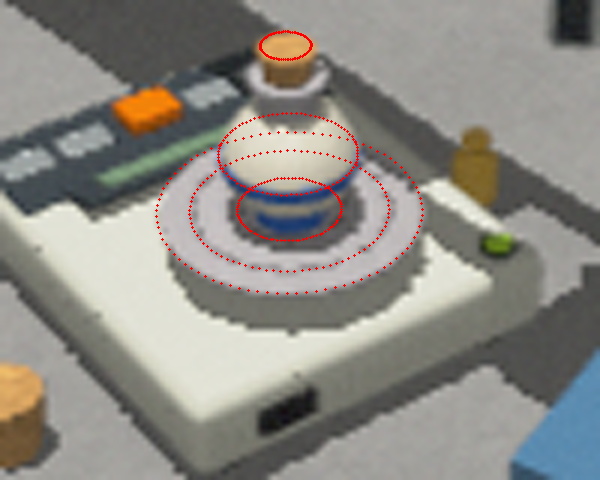

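```bash
python3 -c "
from h import *
overlay('t8',(.573,-.054),(315,165,375,225),'ov11',8,ex=[(.574,-.054,.162,.011),(.574,-.054,.105,.031)])
S=load('s8');T=load('t8')
for d,b in((S,(310,190,325,205)),(T,(330,180,360,205))):
    hsv=cv2.cvtColor(d['image'],cv2.COLOR_RGB2HSV);m=cv2.inRange(hsv,(5,90,60),(20,200,255));k=np.zeros_like(m);x0,y0,x1,y1=b;k[y0:y1,x0:x1]=1;m*=k
    ys,xs=np.nonzero(m);print(xs.min(),xs.max(),ys.min(),ys.max(),xs.mean(),ys.mean(),len(xs))
"
```

```text
312 322 195 203 317.2837837837838 199.09459459459458 74
330 351 180 204 339.9220779220779 192.01298701298703 154
```

View pics/ov11.png

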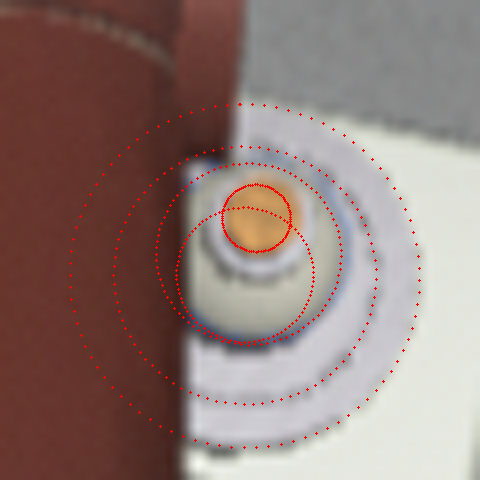

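Request:
move_arm(
  increments=[
    [0,0,-2,0,0],
    [1,0,-5,0,0],
    [2.5,0,-7,0,0],
    [3.5,0,-7,0,0],
    [4,0,-7,0,0],
  ],
)

```text
t: 10.48
tool_pos: [0.6444, -0.0122, 0.2626]
tool_rot: [0.844, -3.025, -0.001]
contact_force: [0.2, -0.4, -0.4]
opening: 0.0
```

Request:
move_arm(
  increments=[
    [0,0,0,0,0],
    [0,0,0,0,0],
  ],
)

```text
t: 10.72
tool_pos: [0.6449, -0.0118, 0.2621]
tool_rot: [0.845, -3.024, -0.001]
contact_force: [-0.0, 0.9, 0.5]
opening: 0.0001
```

```bash
python3 -c "
from h import *
togo(.574+.036,-.054+.0216,.114,121);snap('wrist','w9')
overlay('w9',(.574,-.054),(190,20,450,220),'ov12',3,ex=[(.574,-.054,.162,.011),(.574,-.054,.105,.031)])
"
```

```text
t 10.72 pos [ 0.6449 -0.0118  0.2621] yawY 121.2 F [-0.02  0.87  0.47] | go [ 4.04  0.03 14.82] twist 0.2
```

View pics/ov12.png

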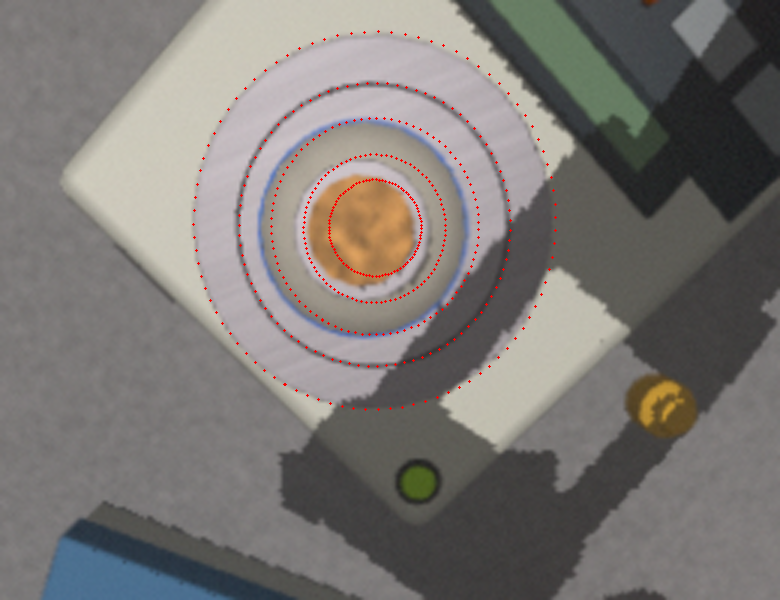

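```bash
python3 -c "
from h import *
togo(.451,-.0222,.2621,75.7);print(sensors.get_obs()['q'].round(2))
"
```

```text
t 10.78 pos [ 0.645  -0.0117  0.2623] yawY 121.2 F [-0.36  0.43  0.31] | go [17.14  9.16  0.05] twist 45.5
[-0.13  0.09  1.55  0.    1.5  -2.25]
```

Request:
move_arm(
  increments=[
    [2,1,0,4,0],
    [5,2.7,0,12,0],
    [8.5,4.5,0,20,0],
    [12,6.3,0,28,0],
    [15,8,0,36,0],
  ],
)

```text
t: 11.4
tool_pos: [0.4743, -0.0211, 0.263]
tool_rot: [-0.138, -3.138, -0.0]
contact_force: [0.1, -0.4, 0.3]
opening: -0.0003
```

```bash
python3 -c "
from h import *
togo(.451,-.0222,.2621,75.7)
"
```

```text
t 11.4 pos [ 0.4743 -0.0211  0.263 ] yawY 85.0 F [ 0.14 -0.36  0.27] | go [ 2.31 -0.31  0.09] twist 9.3
```

Request:
move_arm(
  increments=[
    [1,-0.1,0,4,0],
    [2,-0.2,0,9,0],
    [2.2,-0.3,0,9.3,0],
    [2.2,-0.3,0,9.3,0],
    [2.2,-0.3,0,9.3,0],
  ],
)

```text
t: 12.02
tool_pos: [0.4536, -0.0224, 0.2632]
tool_rot: [-0.384, -3.118, -0.0]
contact_force: [0.4, 0.4, 0.9]
opening: 0.0003
```

```bash
python3 -c "
from h import *
togo(.451,-.0222,.077,75.7);d=snap('wrist','w10');snap('scene','s10');print(proj(d,[.451,-.0222,.06]))
"
```

```text
t 12.03 pos [ 0.4536 -0.0224  0.2632] yawY 76.0 F [0.42 0.36 0.86] | go [ 0.25 -0.05 18.62] twist 0.3
[[313.94872043 170.85214845]]
```

View pics/w10.png

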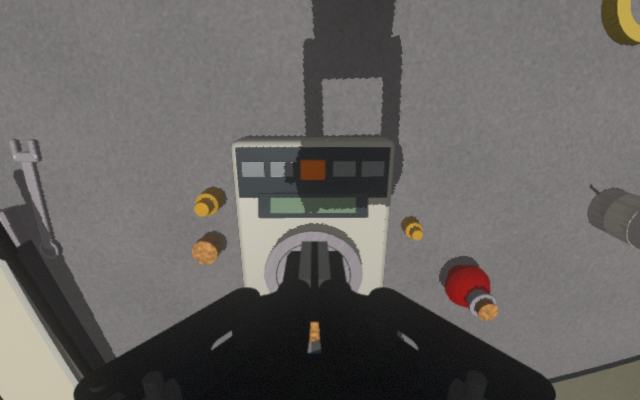

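View pics/s10.png

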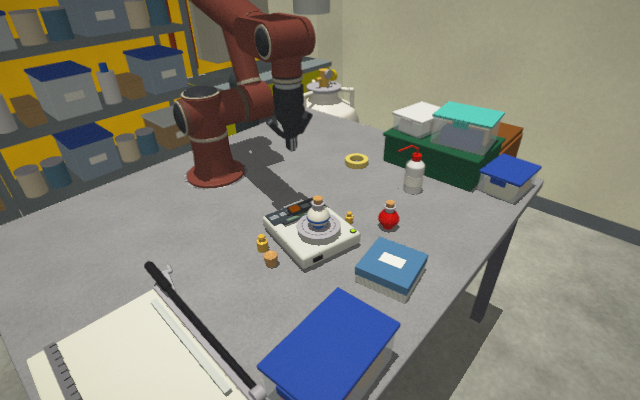

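Request:
move_arm(
  increments=[
    [0.2,0,2,0,0],
    [0.2,0,6,0,0],
    [0.2,0,10.5,0,0],
    [0.2,0,14.5,0,0],
    [0.2,0,17,0,0],
  ],
)

```text
t: 12.75
tool_pos: [0.4489, -0.0214, 0.0893]
tool_rot: [-0.385, -3.113, -0.001]
contact_force: [0.4, -0.2, 0.5]
opening: 0.0001
```

Request:
move_arm(
  increments=[
    [0,0,0,0,0],
    [0,0,0,0,0],
    [0,0,0,0,0],
    [0,0,0,0,0],
  ],
)

```text
t: 13.25
tool_pos: [0.4521, -0.0221, 0.0945]
tool_rot: [0.385, 3.116, -0.0]
contact_force: [-0.9, 0.1, -0.4]
opening: 0.0
```

```bash
python3 -c "
from h import *
togo(.451,-.0222,.077,75.7);d=snap('wrist','w11');d=snap('scene','s11')
overlay('s11',(.574,-.054),(240,150,360,250),'c11',6,rs=())
"
```

```text
t 13.25 pos [ 0.4521 -0.0221  0.0945] yawY 75.9 F [-0.85  0.06 -0.36] | go [ 0.11 -0.04  1.75] twist 0.2
```

View pics/w11.png

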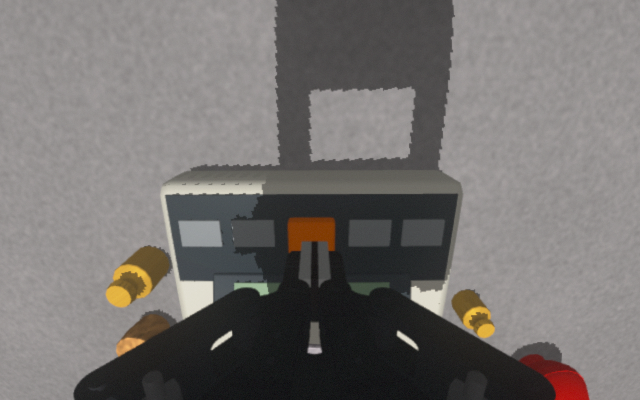

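View pics/c11.png

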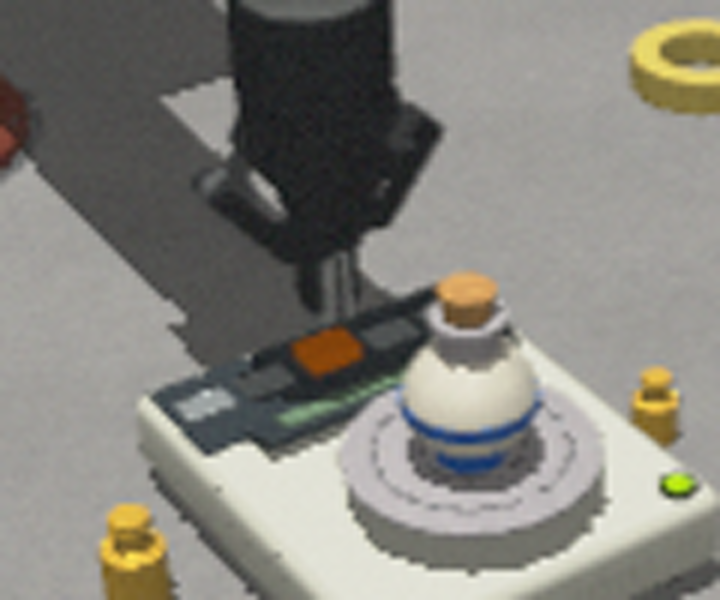

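Request:
move_arm(
  increments=[
    [0.1,0,0.3,0,0],
    [0.1,0,0.7,0,0],
    [0.1,0,1.1,0,0],
    [0.1,0,1.4,0,0],
    [0.1,0,1.7,0,0],
  ],
)

```text
t: 13.98
tool_pos: [0.4503, -0.0216, 0.0761]
tool_rot: [-0.385, -3.117, -0.0]
contact_force: [-1.8, -0.3, 1.6]
opening: 0.0001
```

Request:
move_arm(
  increments=[
    [0,0,0.1,0,0],
    [0,0,0.2,0,0],
    [0,0,0.3,0,0],
    [0,0,0.4,0,0],
    [0,0,0.5,0,0],
  ],
)

```text
t: 14.6
tool_pos: [0.4503, -0.0216, 0.0719]
tool_rot: [-0.385, -3.117, -0.0]
contact_force: [-6.4, 1.9, 12.0]
opening: 0.0002
```

Request:
move_arm(
  increments=[
    [0,0,0,0,0],
    [0,0,-0.2,0,0],
    [0,0,-0.5,0,0],
    [0,0,-1,0,0],
    [0,0,-2,0,0],
  ],
)

```text
t: 15.22
tool_pos: [0.4501, -0.0216, 0.0912]
tool_rot: [-0.385, -3.117, -0.0]
contact_force: [-0.6, -0.7, -0.4]
opening: 0.0002
```

Request:
move_arm(
  increments=[
    [0,0,-1.5,0,0],
    [0.5,0,-4,0,0],
    [1,0,-8,0,0],
    [2,0,-11,0,0],
    [2,0,-12,0,0],
  ],
)

```text
t: 15.85
tool_pos: [0.432, -0.017, 0.2146]
tool_rot: [0.384, 3.112, -0.001]
contact_force: [-0.4, 0.7, 0.2]
opening: 0.0003
```

Request:
move_arm(
  increments=[
    [2,0,0,0,0],
    [5,0,0,0,0],
    [5,0,0,0,0],
    [5,0,0,0,0],
    [5,0,0,0,0],
  ],
)

```text
t: 16.48
tool_pos: [0.3829, -0.0048, 0.2112]
tool_rot: [-0.385, -3.117, -0.0]
contact_force: [-0.2, 0.7, 0.3]
opening: -0.0003
```

```bash
python3 -c "
from h import *
togo(.451,-.0222,.077,75.7);d=snap('top','t12');d=snap('scene','s12')
E=[(.5755,-.057,.162,.011),(.5755,-.057,.105,.031)]
overlay('s12',(.573,-.054),(250,185,370,270),'c12',6,ex=E)
overlay('t12',(.5725,-.054),(290,160,410,270),'c13',5,ex=E)
print(tri([(load('t12'),(334.9,244.8)),(d,(294.3,207.1))]))
for f,b in(('s0',0),): pass
for d,bx in((load('s12'),(285,200,305,215)),(load('scene0'),(285,200,305,215)),(load('t12'),(325,235,345,255)),(load('top0'),(325,235,345,255))):
    hsv=cv2.cvtColor(d['image'],cv2.COLOR_RGB2HSV);m=cv2.inRange(hsv,(3,180,110),(20,255,255));x0,y0,x1,y1=bx;ys,xs=np.nonzero(m[y0:y1,x0:x1]);print(xs.mean()+x0,ys.mean()+y0,len(xs))
"
```

```text
t 16.48 pos [ 0.3829 -0.0048  0.2112] yawY 75.9 F [-0.2   0.74  0.3 ] | go [-7.03 -0.03 13.42] twist 0.2
[ 0.44948625 -0.02234211  0.05806276]
294.0701754385965 207.859649122807 57
294.08620689655174 207.98275862068965 58
nan nan 0
334.7096774193548 244.82258064516128 62<string>:10: RuntimeWarning: Mean of empty slice.
  ret = ret.dtype.type(ret / rcount)
```

View pics/c12.png

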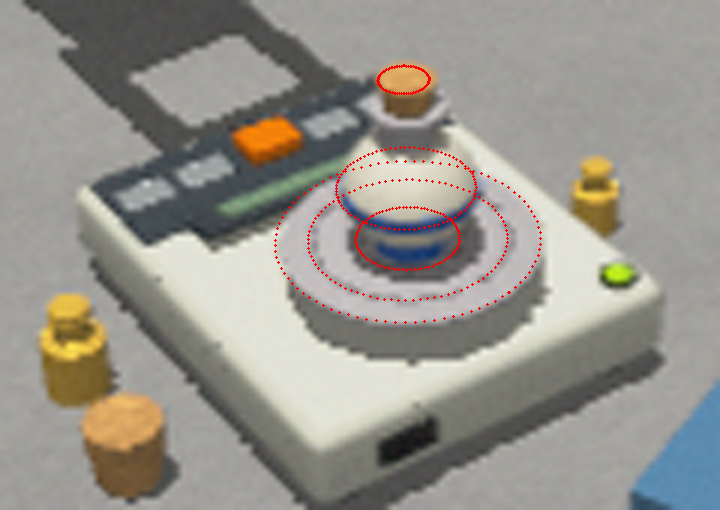

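View pics/c13.png

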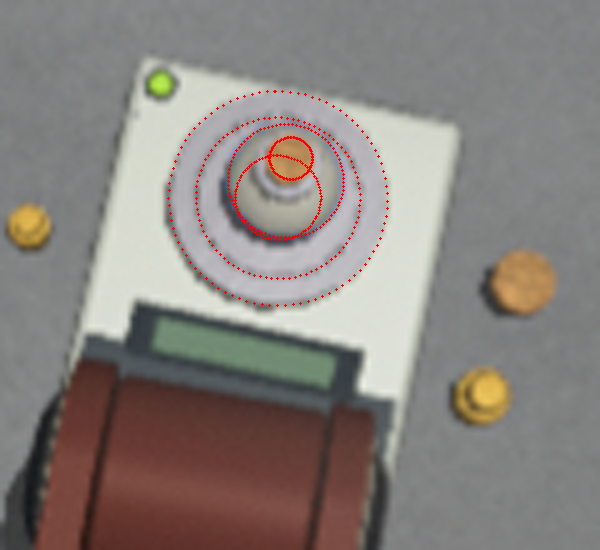

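```bash
python3 -c "
from station import order
print(order.finish_job())"
```

```text
the job is handed in; nothing more can be done
None
```

I slid the flask about 35 mm to the middle of the pan with the side of the shut fingers at belly height. The force readings at the end of each push were at most about 2 N. I then backed off, pressed the tare key and let it up again, and handed the job in at about 16.5 s.

- **Flask:** the wrist and top views put it upright and about 3 mm off the pan's centre, so its foot is inside the etched ring with about 4 mm to spare. I left those 3 mm uncorrected rather than risk another tap.
- **Tare key:** I pressed until the force reached 12 N with the fingertips about 5 mm below the key's rest height, so it was right down. In the scene view afterwards it sits where it was at the start, so it came back up. The arm hid the key in the last top view, so I could not check it there.
- **Rest of the bench:** the robot touched nothing else. In the final views the two weights and the spare stopper stand where they were; I did not check the other things one by one.
- **Disagreement:** the wrist and top cameras placed the pan centre about 3 mm apart, so I used a value between them. One automatic fit of the pan edge failed, so I fitted its edge from points picked by eye.

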